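# Seat the mill spindle in the vee fixture and hold it down

## Task

Roll the spindle off the ledge into the vee without lifting it, and let go so that it settles and centres itself. Then slide it along the vee until its nose meets the end stop's screw, and press it home there gently but firmly (about 6 N on the stop) for a moment. Finally bring the weighted hold-down arm over and lower it softly onto the spindle, without letting it drop, and leave everything so, disturbing nothing else on the desk.

Things in the scene. Friction and masses are not known exactly. Their poses are not given: they have to be found in the camera images.
- fixture: Vee fixture, fixed to the desk, placed anew each time. Origin on the desk below the vee's centre line; y runs along the vee towards the end stop, x away from the ledge, z up. Base plate 12 mm thick, x -95 to 80, y -75 to 155 mm. Two steel 90-degree vee blocks at y -45 to -15 and 15 to 45 mm: apex at x 0, z 52; near flank up to the ledge edge, far flank up to x 30, z 82 mm.
- ledge (a point): Middle of the loading ledge's edge where it drops into the vee (fixture x -18, y 0, z 70 mm); axes as the fixture's. The level ledge runs from here 82 mm back to -x, 55 mm to either side in y, and ends at a fence 5 mm high and 6 mm thick.
- vee (a point): Where the spindle's axis lies when seated: on the fixture at x 0, y 0, z 80.3 mm. Axes as the fixture's. The seated spindle's top is 100.3 mm above the desk.
- spindle: Loose aluminium spindle cartridge, 0.3 to 0.55 kg. Origin on its axis at mid length; y is the axis, towards the nose (x and z turn as it rolls). Body 40 mm across from y -80 (flat tail, the end to push) to 65 mm, nose 24 mm across from 65 to 80 mm. Starts on the ledge, nose to the stop, 10 to 55 mm short of its screw. Drags with 2 to 10 N along the vee. Never press it over 25 N.
- nose (a point): Centre of the flat end of the spindle's nose, on its axis; axes as the spindle's.
- tail (a point): Centre of the spindle's flat tail end, 40 mm across, on its axis; axes as the spindle's.
- stop: End stop: fixed steel angle on the base plate, 50 mm wide in x, top 104 mm above the desk, set at another place along the vee each time. Origin 12 mm above the desk at the foot of its face; axes as the fixture's. The nose meets not the face but the tip, 18 mm across, of a rigid screw that stands 4 to 26 mm out of it, differently each time and not reported. Never press it over 20 N.
- holddown (a joint): Hinge of the weighted hold-down arm, rad: 0 level on the seated spindle, 1.57 upright, 1.95 fully back. Starts leaning back, where its weight keeps it; once past upright it falls onto the spindle unless held. It weighs 0.45 kg, rests on the spindle with about 7 N, and must never press it with more than 40 N nor swing down faster than 3 rad/s.
- hinge (a point): Hinge axis of the arm, at its middle (fixture x 50, y 0, z 112 mm); axes as the fixture's, the hinge runs along y. The rubber pad is 50 mm from it along the arm, a round weight 32 mm across on the arm's upper side 78 mm from it.
- handle (a point): Middle of the T handle at the arm's end, on the bar's axis, 120 mm from the hinge (arm at 0: fixture x -70, z 112 mm). Round steel bar 12 mm thick, 124 mm long along its y, parallel to the hinge. The arm, 14 mm wide, meets it in the middle; the bar is free to grip from 12 to 60 mm to either side.
- mug: White mug, 76 mm wide and 90 mm high, on the desk; origin at the centre of its underside. Leave alone.
- spray: Grey bottle, 48 mm wide and 150 mm high, on the desk; origin at the centre of its underside. Leave alone.
- mouse: Black computer mouse, 100 by 60 by 32 mm, on the desk; origin at the centre of its underside. Leave alone.
- carton: White paper box, 60 by 110 by 80 mm, on the desk; origin at the centre of its underside. Leave alone.
There are look-alikes about, which are no part of the job. Of the things that look like the spindle, the middle-sized one is meant.

How it is judged:
On the way, in this order (a step that is already met when the one before it is completed fails the run):
1. the spindle lies settled in the vee, let go, the arm still open (x of spindle in the frame of vee between -0.003 and 0.003 m and z of spindle in the frame of vee below 0.003 m and angle between the y axis of spindle and the y axis of fixture, either way round below 0.05 rad and linear speed of spindle below 0.02 m/s and contact force between the fingers and spindle below 0.1 N and value of joint holddown above 1.3 rad), for 0.3 s.
2. the spindle's nose is pressed against the end stop with 3 N or more for 0.2 s, the arm still open (contact force between spindle and stop above 3 N and value of joint holddown above 1.3 rad), for 0.2 s.
At the end, for the whole second after the job is handed in: The spindle lies at rest in both vee blocks (axis within 3 mm of the seated line, within 0.05 rad), its nose within 3 mm of the end stop's screw, and the hold-down arm rests on it (joint below 0.08 rad, pressing with more than 2 N) (x of spindle in the frame of vee between -0.003 and 0.003 m and z of spindle in the frame of vee between -0.003 and 0.003 m and angle between the y axis of spindle and the y axis of fixture, either way round below 0.05 rad and distance between nose and screw_c0 below 0.005 m and contact force between holddown and spindle above 2 N and value of joint holddown below 0.08 rad and linear speed of spindle below 0.02 m/s and velocity of joint holddown between -0.05 and 0.05 rad/s); the robot touches nothing.
It fails at once if the spindle is lifted (its axis more than 20 mm above where it lies on the ledge) (z of spindle in the frame of vee above 0.03 m).
It fails at once if the fingers press the spindle with more than 25 N (contact force between the fingers and spindle above 25 N).
It fails at once if the spindle is pressed on the end stop with more than 20 N (contact force between spindle and stop above 20 N).
It fails at once if the hold-down arm presses the spindle with more than 40 N, or is let fall (swings down faster than 3 rad/s) (contact force between holddown and spindle above 40 N or velocity of joint holddown below -3 rad/s).
It fails at once if a bystander is moved more than 20 mm (distance of any of mug, spray, mouse, carton from where it was at the start of the episode above 0.02 m).
It also fails if it takes over 72 s, if anything falls off the work surface, if the arm or the gripper's body presses on something with over 40 N, if the wrist force passes 120 N, or if a joint passes its speed limit or range.

## Robot

A 6-joint arm with a two-finger parallel gripper is mounted at the origin on the work surface. World frame = base frame: x ahead of the robot, y to its left, z up, the work surface at z = 0. Lengths are in m, angles in rad, forces in N, time in s.
With the tool pointing down it reaches from about 0.25 to 0.725 m from the base axis. Payload 4 kg.
Tool frame: the origin (TCP) lies midway between the tips of the shut fingers; the grasp point (between the pads) lies 19 mm behind it; z points along the fingers, y is the line along which they close (so a half turn about z gives the same grasp; the last joint's range is limited). The gripper opens to 85 mm and grips with 20 to 120 N. Pads are 22 mm wide; open, the fingers measure 114 mm over their backs; the gripper's body (76 mm by 85 mm) begins 54 mm behind the grasp point. The pads swing forward as they close: fully open they stand 13 mm farther back than shut.
Start: joints at [-1.187, 0.241, 0.005, 1.335, 0, 1.571], TCP at [0.187, -0.464, 0.231] pointing down, gripper open.
Joint ranges: [-2.72, 2.72], [-1.05, 1.87], [-1.09, 1.28], [-1.99, 2.15], [-1.42, 1.44], [-3.14, 3.14]. Speed limits (rad/s): [2.79, 2.79, 3.14, 3.14, 3.14, 3.14].

## Interface

Orientations are given as a unit quaternion [x, y, z, w].
In Python, from workcell import monitor, vision, job gives the robot as it stands.
- The arm moves only by the tool move_arm, never from a script. Its argument "moves" is a list that holds one entry, the list of rows, each a list of 5 numbers: the shift along the world's x, y, z in m, then the turn about the world's z in degrees, then the opening in per cent of the stroke, from 0 (shut) to 100 (fully open). In form: [[[x, y, z, turn, gripper], ...]]. A call has 1 to 5 rows; each row is the pose to reach, as a shift and turn from the pose commanded when the call began; what a row does not reach only later rows make up. A row lasts 1/8 s, in which the tool goes at most 62.5 mm and 10.7 degrees, less where a joint would pass 70% of its speed; a pose out of reach is approached as far as the arm can. A call with a gripper value outside its range is refused whole. The fingers move at their own pace and stop on an object; the grip force is fixed at half the most. Time passes only in rows, so rows that repeat a pose let the fingers close. It gives the time, the measured TCP pose, the force, the opening and the grip force at its end, in the units of the state.
- monitor.get_obs(): the state, without advancing time (a new reading comes with each control period).
- vision.camera(name): name is "side" or "top" or "wrist"; returns a dict with "color" (384x512x3 uint8, red, green, blue), "camera_matrix" (3x3 intrinsics, pixels), "eye" and "attitude" of the camera in the world; the wrist camera has in their place "hand_eye" (4x4, takes a point from camera to tool coordinates, whose origin is the TCP and whose axes are the flange's). Camera axes: x right, y up, looking along -z (the intrinsics and any distortion apply to the point x, -y, -z); pixel columns grow to the right and rows downward; lengths in m; the calibration is good to about 2 mm. A picture is of the moment at which its call begins: read the wrist's pose just before it. There is no depth.
- job.job_done(): hands the job in; it is judged then, once.
The state is a dict: "clock": time; "joint_pos": joint angles; "joint_vel": joint speeds; "tau": joint torques, N m; "eef_pos": TCP position; "tool_rot": TCP orientation; "ft_force": force on the tool from outside, world axes, zero at the start; "ft_torque": the same for the moment, N m; "grip_width": finger opening in m; "grasp_force": force on a finger pad.
Only numpy, scipy, OpenCV 4.12 (cv2) and the standard library are available. Lean on these libraries where they do the work, as an engineer would, in place of code of your own. Each camera call takes 0.05 s, during which the arm holds its last target. There are 200 camera calls.

## Working session

There is one attempt and no reset: what is moved stays moved. The work goes in short steps, Python scripts to look and compute and a tool call to move; the robot and the scene stay as the last step left them, time stands still between calls to the robot, and variables do not carry over. Pictures are saved under pics/ and viewed, at most 10 in all, crops included, and the job is handed in when it is done.

Besides the shell and the picture viewer there is one more tool, called after "Emit:" as name(argument=value, ...), one argument or row to a line, values as JSON. move_arm: Moves the arm, as the interface text tells. Its arguments: {"type":"object","properties":{"moves":{"type":"array","items":{"type":"array","items":{"type":"array","items":{"type":"number"}}}}},"required":["moves"]}

```bash
mkdir -p pics
cat > h.py <<'E'
import numpy as np, cv2
from workcell import monitor, vision, job
from scipy.spatial.transform import Rotation as R
def ray(c,uv,dist=None):
    K=np.array(c["camera_matrix"]);p=np.linalg.inv(K)@np.array([uv[0],uv[1],1.]);d=np.array([p[0],-p[1],-p[2]])
    A=np.array(c["attitude"]);A=A if A.shape==(3,3) else R.from_quat(A).as_matrix()
    return np.array(c["eye"]),A@d
def onz(c,uv,z):
    e,d=ray(c,uv);return e+d*(z-e[2])/d[2]
def proj(c,P):
    A=np.array(c["attitude"]);A=A if A.shape==(3,3) else R.from_quat(A).as_matrix()
    q=A.T@(np.array(P)-np.array(c["eye"]));p=np.array(c["camera_matrix"])@np.array([q[0],-q[1],-q[2]]);return p[:2]/p[2]
E
python3 - <<'E'
from h import *
ims=[]
for n in("top","side"):
    c=vision.camera(n);np.save(n+".npy",c,allow_pickle=True)
    cv2.imwrite(f"pics/{n}.png",cv2.resize(c["color"][:,:,::-1],(800,600),interpolation=cv2.INTER_CUBIC))
    print(n,{k:v for k,v in c.items() if k!="color"})
print(monitor.get_obs())
E
```

```text
top {'camera_matrix': array([[458.22071545,   0.        , 239.68883839],
       [  0.        , 458.22071545, 189.0091013 ],
       [  0.        ,   0.        ,   1.        ]]), 'eye': array([ 0.45133887, -0.00805145,  1.36028958]), 'attitude': array([ 0.02723545, -0.03436393, -0.70106729,  0.71174575])}
side {'camera_matrix': array([[352.13185738,   0.        , 256.58870743],
       [  0.        , 352.13185738, 189.97666799],
       [  0.        ,   0.        ,   1.        ]]), 'eye': array([0.39160256, 0.86925096, 0.64353248]), 'attitude': array([-0.04177285,  0.48306541,  0.87036903, -0.08579384])}
{'clock': 0.1, 'joint_pos': array([-1.18697996e+00,  2.41351237e-01,  3.87513844e-03,  1.33515817e+00,
        4.22532175e-06,  1.57082887e+00]), 'joint_vel': array([ 0.00042743, -0.00013585,  0.00308689, -0.00150992, -0.00014136,
       -0.00026471]), 'tau': array([ 1.49572192e-03, -3.73137259e+01,  2.53010094e+01,  1.08707426e-02,
        1.05464548e-05, -1.00248488e-05]), 'eef_pos': array([ 0.18702954, -0.46311902,  0.23050133]), 'tool_rot': array([ 9.81644760e-01,  1.90716334e-01, -1.73217984e-04, -9.02498854e-04]), 'ft_force': array([ 0.20226079, -0.06264727,  0.19628779]), 'ft_torque': array([ 0.01513342,  0.03014246, -0.04435377]), 'grasp_force': 0.0, 'grip_width': 0.08544629459476479}
```

View pics/top.png

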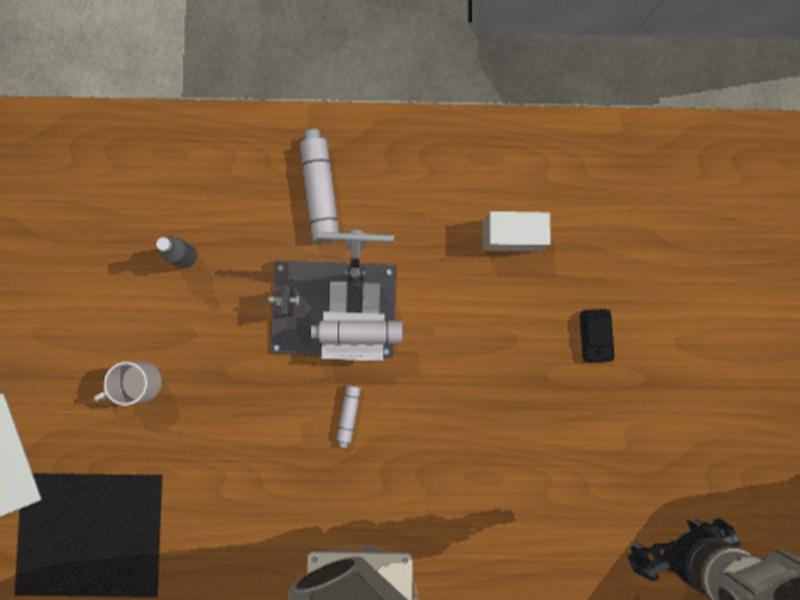

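View pics/side.png

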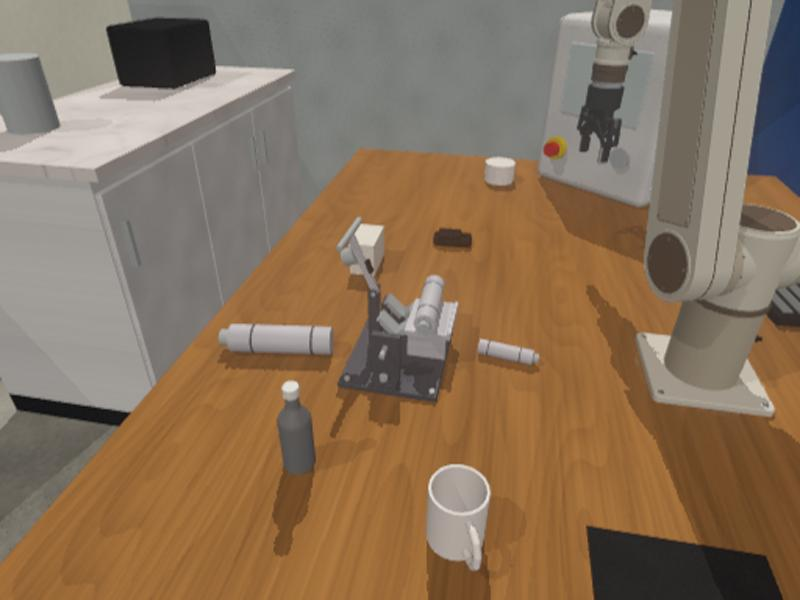

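The spindle look-alikes, in the 800x600 top picture, are a large one at (318,185) on the desk, the middle-sized one at (357,332) on the ledge, and a small one at (348,416) on the desk. I choose the one on the ledge. The stop is at (285,299), and the arm leans back with its T handle at (355,237).

Run:
```python
from h import *
c=np.load("top.npy",allow_pickle=True).item();im=c["color"]
crop=im[140:240,165:265];cv2.imwrite("pics/crop.png",cv2.resize(crop[:,:,::-1],(600,600),interpolation=cv2.INTER_CUBIC))
hsv=cv2.cvtColor(im,cv2.COLOR_RGB2HSV)
def blob(m,box):
    z=np.zeros_like(m);x0,y0,x1,y1=box;z[y0:y1,x0:x1]=m[y0:y1,x0:x1]
    z=cv2.morphologyEx(z,cv2.MORPH_CLOSE,np.ones((3,3)))
    cs,_=cv2.findContours(z,cv2.RETR_EXTERNAL,cv2.CHAIN_APPROX_NONE);return max(cs,key=cv2.contourArea)
# non-wood = low saturation
m=((hsv[...,1]<110)).astype(np.uint8)*255
k=blob(m,(168,166,262,240))
P=np.array([onz(c,p,0.012)[:2] for p in k[:,0]])
r=cv2.minAreaRect((P*1000).astype(np.float32));print("plate rect",r,len(k));print(cv2.boxPoints(r))
print("corners by px:",[onz(c,(u*.64,v*.64),.012).round(4) for u,v in((276,262),(397,263),(395,356),(270,353))])
print("spindle px nose/tail",[onz(c,(u*.64,v*.64),.090).round(4) for u,v in((312,332),(402,332))])
```

```text
plate rect ((542.0677490234375, 54.591339111328125), (189.07321166992188, 253.5333251953125), 0.8379946947097778) 286
[[445.68726 179.96184]
 [449.39526 -73.54439]
 [638.44824 -70.77916]
 [634.74023 182.72707]]
corners by px: [array([0.6297, 0.1668, 0.012 ]), array([ 0.6315, -0.0626,  0.012 ]), array([ 0.4555, -0.0609,  0.012 ]), array([0.4577, 0.1735, 0.012 ])]
spindle px nose/tail [array([0.4955, 0.0897, 0.09  ]), array([ 0.4979, -0.0698,  0.09  ])]
```

View pics/crop.png

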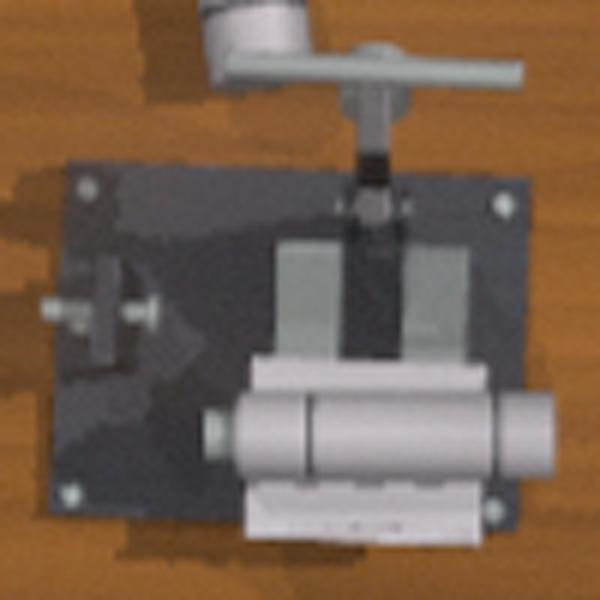

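The close crop shows the middle spindle on the ledge, with its nose at crop (205,434) and its tail at (553,434). Its length comes out at 160 mm, which matches. Next I fit the fixture frame from landmarks.

Run:
```python
from h import *
c=np.load("top.npy",allow_pickle=True).item()
px=lambda u,v:(165+(u+.5)/6-.5,140+(v+.5)/6-.5)
L=[((66,163),80,155,12),((530,180),80,-75,12),((517,530),-95,-75,12),((50,515),-95,155,12),
((252,357),-18,55,70),((487,367),-18,-55,70),((276,243),30,45,82),((340,243),30,15,82),((405,248),30,-15,82),((470,250),30,-45,82)]
W=np.array([onz(c,px(*l[0]),l[3]/1e3)[:2] for l in L]);F=np.array([l[1:3] for l in L])/1e3
mw,mf=W.mean(0),F.mean(0);H=(F-mf).T@(W-mw);th=np.arctan2(H[0,1]-H[1,0],H[0,0]+H[1,1])
Rm=np.array([[np.cos(th),-np.sin(th)],[np.sin(th),np.cos(th)]]);t=mw-Rm@mf
print("yaw",np.degrees(th),"origin",t);print("resid mm",((W-(F@Rm.T+t))*1e3).round(1).tolist())
np.savez("fix.npz",Rm=Rm,t=t)
f=lambda uv,z:((Rm.T@(onz(c,px(*uv),z)[:2]-t))*1e3).round(1)
for n,uv,z in(("nose",(205,434),.09),("tail",(553,434),.09),("top edge",(400,392),.09),("bot edge",(400,477),.09),("screwtip",(158,312),.0803),("stopface",(121,312),.104),("handleL",(225,70),.223),("handleR",(523,75),.223),("hinge",(372,205),.112)): print(n,f(uv,z),onz(c,px(*uv),z).round(4))
s=np.load("side.npy",allow_pickle=True).item()
Rz=Rm
for n,p in(("origin",(0,0,0.0803)),("plateFL",(.08,.155,.012)),("stop top",(0,.13,.104)),):
    print(n,proj(s,[*(Rm@p[:2]+t),p[2]])*800/512)
```

```text
yaw -0.9478637451653924 origin [0.55282759 0.01713265]
resid mm [[-2.9, -0.7], [-3.9, 0.0], [-1.4, 1.4], [-1.2, -0.5], [-1.5, 0.2], [-2.7, -0.3], [3.4, 0.2], [4.4, 0.3], [3.0, -0.1], [3.0, -0.5]]
nose [-57.1  74.3] [0.497  0.0923 0.09  ]
tail [-52.  -86.3] [ 0.4994 -0.0683  0.09  ]
top edge [-34.8 -15. ] [0.5178 0.0027 0.09  ]
bot edge [-74.  -16.3] [0.4785 0.0021 0.09  ]
screwtip [-0.6 99.2] [0.5539 0.1163 0.0803]
stopface [ -3.  113.7] [0.5517 0.1309 0.104 ]
handleL [90.5 61.3] [0.6443 0.0769 0.223 ]
handleR [ 92.5 -63.3] [ 0.6443 -0.0477  0.223 ]
hinge [49.1  0.4] [0.6019 0.0167 0.112 ]
origin [399.65901327 306.52146469]
plateFL [335.65511302 381.4298147 ]
stop top [383.51145999 336.156987  ]
```

Emit:
move_arm(
  moves=[
    [[0.03, 0.053, 0, -5, 100], [0.061, 0.105, 0, -10, 100], [0.092, 0.158, 0, -15, 100], [0.122, 0.21, 0, -20, 100], [0.153, 0.263, 0, -23, 100]],
  ],
)

```text
clock: 0.72
eef_pos: [0.3407, -0.1989, 0.2311]
tool_rot: [1.0, -0.01, 0.0, 0.0]
ft_force: [0.8, -0.5, 0.7]
grip_width: 0.0852
grasp_force: 0.0
```

Emit:
move_arm(
  moves=[
    [[0.03, 0.053, 0, 0, 100], [0.061, 0.106, 0, 0, 100], [0.092, 0.159, 0, 0, 100], [0.123, 0.212, 0, 0, 100], [0.123, 0.212, 0, 0, 100]],
  ],
)

```text
clock: 1.35
eef_pos: [0.4644, 0.0032, 0.2305]
tool_rot: [1.0, 0.001, -0.0, -0.005]
ft_force: [-0.7, 0.1, 0.1]
grip_width: 0.0859
grasp_force: 0.0
```

Emit:
move_arm(
  moves=[
    [[0, 0, 0, 0, 100], [0, 0, -0.05, 0, 100], [0, 0, -0.1, 0, 100], [0, 0, -0.1, 0, 100], [0, 0, -0.1, 0, 100]],
  ],
)

```text
clock: 1.98
eef_pos: [0.4639, -0.0003, 0.133]
tool_rot: [1.0, -0.003, 0.001, -0.004]
ft_force: [-0.6, 0.9, 1.2]
grip_width: 0.0855
grasp_force: 0.0
```

Run:
```python
from h import *
o=monitor.get_obs();print(o["eef_pos"],o["tool_rot"],o["ft_force"])
c=vision.camera("wrist");np.save("w.npy",c,allow_pickle=True);print(c["hand_eye"])
s=vision.camera("side");a=s["color"][150:270,190:330]
cv2.imwrite("pics/w1.png",np.hstack([cv2.resize(c["color"],(400,300)),cv2.resize(a,(350,300),interpolation=cv2.INTER_CUBIC)])[:,:,::-1])
```

```text
[ 4.63858186e-01 -3.00486480e-04  1.32958707e-01] [ 9.99986689e-01 -2.67601468e-03  9.11373236e-04 -4.31617767e-03] [-0.64682039  0.8722791   1.23756653]
[[-2.12024513e-04  9.46272216e-01  3.23371068e-01  8.32489647e-02]
 [ 9.99999701e-01  4.41167655e-04 -6.35308056e-04 -4.05057376e-04]
 [-7.43835218e-04  3.23370837e-01 -9.46272027e-01 -1.42065369e-01]
 [ 0.00000000e+00  0.00000000e+00  0.00000000e+00  1.00000000e+00]]
```

View pics/w1.png

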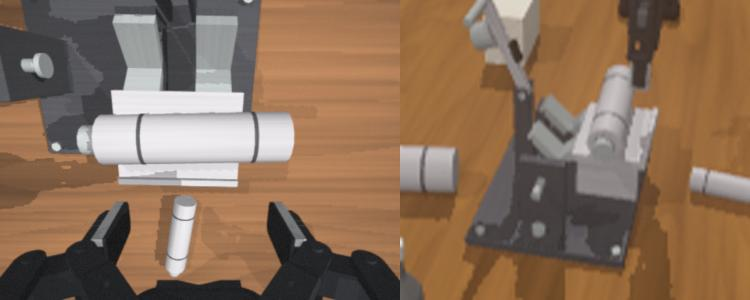

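The wrist view shows the open fingers straddling behind the spindle, which lies on the ledge with its nose on the left. The side view shows the stop screw. I descend to tip height next.

Emit:
move_arm(
  moves=[
    [[0, 0.012, 0, 0, 100], [0, 0.012, -0.03, 0, 100], [0, 0.012, -0.06, 0, 100], [0, 0.012, -0.06, 0, 100], [0, 0.012, -0.06, 0, 100]],
  ],
)

```text
clock: 2.7
eef_pos: [0.4643, 0.0063, 0.0726]
tool_rot: [1.0, 0.003, 0.001, -0.007]
ft_force: [-0.2, -0.3, -0.2]
grip_width: 0.0856
grasp_force: 0.0
```

Emit:
move_arm(
  moves=[
    [[0, 0, 0, 0, 100], [0, 0, 0, 0, 100]],
  ],
)

```text
clock: 2.95
eef_pos: [0.4641, 0.0061, 0.0724]
tool_rot: [1.0, 0.002, 0.001, -0.007]
ft_force: [-0.4, -0.1, 0.2]
grip_width: 0.0852
grasp_force: 0.0
```

Emit:
move_arm(
  moves=[
    [[0.003, 0, 0, -1.5, 100], [0.006, 0, 0, -1.5, 100], [0.009, 0, 0, -1.5, 100], [0.012, 0, 0, -1.5, 100], [0.015, 0, 0, -1.5, 100]],
  ],
)

```text
clock: 3.58
eef_pos: [0.4783, -0.0005, 0.0712]
tool_rot: [1.0, -0.006, -0.0, -0.01]
ft_force: [-0.6, 0.2, -0.5]
grip_width: 0.085
grasp_force: 0.2
```

Emit:
move_arm(
  moves=[
    [[0.003, 0, 0, 0, 100], [0.006, 0, 0, 0, 100], [0.009, 0, 0, 0, 100], [0.012, 0, 0, 0, 100], [0.015, 0, 0, 0, 100]],
  ],
)

```text
clock: 4.2
eef_pos: [0.4933, -0.0005, 0.0713]
tool_rot: [1.0, -0.006, 0.0, -0.01]
ft_force: [-0.7, 0.9, 0.3]
grip_width: 0.0855
grasp_force: 0.2
```

```bash
cat > look.py <<'E'
from h import *
import sys
o=monitor.get_obs();print(o["clock"],o["eef_pos"].round(4),o["ft_force"].round(2))
c=vision.camera("wrist");s=vision.camera("side");t=vision.camera("top")
np.save("t1.npy",t,allow_pickle=True)
r=lambda a,w:cv2.resize(a,(w,300),interpolation=cv2.INTER_CUBIC)
cv2.imwrite(f"pics/{sys.argv[1]}.png",np.hstack([r(c["color"],300),r(s["color"][160:250,200:310],250),r(t["color"][135:235,165:265],250)])[:,:,::-1])
E
python3 look.py p2
```

```text
4.2 [ 0.4933 -0.0005  0.0713] [-0.66  0.9   0.33]
```

View pics/p2.png

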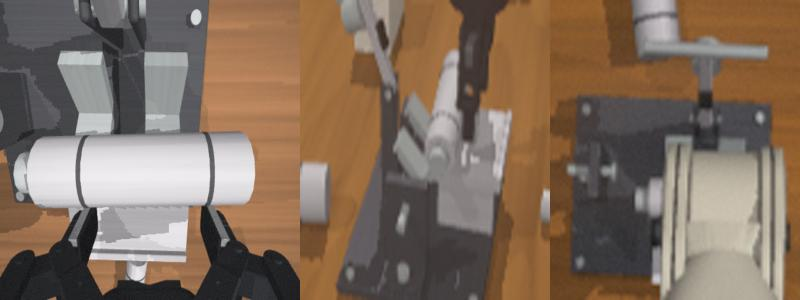

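The wrist view shows both fingers behind the spindle, which has rolled forward to near the edge and is parallel to it. I keep pushing slowly.

Emit:
move_arm(
  moves=[
    [[0.002, 0, 0, 0, 100], [0.004, 0, 0, 0, 100], [0.006, 0, 0, 0, 100], [0.008, 0, 0, 0, 100], [0.01, 0, 0, 0, 100]],
  ],
)

```text
clock: 4.97
eef_pos: [0.5034, -0.0005, 0.0714]
tool_rot: [1.0, -0.006, 0.0, -0.01]
ft_force: [0.3, -0.8, -0.6]
grip_width: 0.0849
grasp_force: 0.0
```

Emit:
move_arm(
  moves=[
    [[0.002, 0, 0, 0, 100], [0.004, 0, 0, 0, 100], [0.006, 0, 0, 0, 100], [0.008, 0, 0, 0, 100], [0.01, 0, 0, 0, 100]],
  ],
)

```text
clock: 5.6
eef_pos: [0.5132, -0.0005, 0.0713]
tool_rot: [1.0, -0.006, -0.0, -0.01]
ft_force: [-0.2, -0.4, -2.0]
grip_width: 0.0857
grasp_force: 0.0
```

```bash
python3 look.py p3
```

```text
5.6 [ 5.132e-01 -5.000e-04  7.130e-02] [-0.21 -0.39 -2.03]
```

View pics/p3.png

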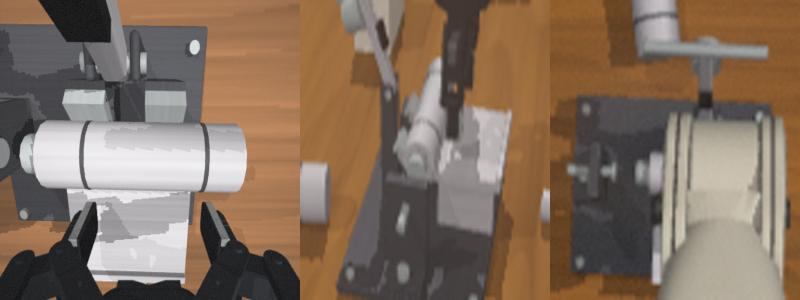

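The spindle has dropped into the vee and the wrist view shows a gap to the fingers. I back off, wait, and rise.

Emit:
move_arm(
  moves=[
    [[-0.01, 0, 0, 0, 100], [-0.02, 0, 0, 0, 100], [-0.02, 0, 0.03, 0, 100], [-0.02, 0, 0.08, 0, 100], [-0.02, 0, 0.1, 0, 100]],
  ],
)

```text
clock: 6.38
eef_pos: [0.4937, -0.0006, 0.1742]
tool_rot: [1.0, -0.006, 0.002, -0.01]
ft_force: [-1.1, 0.0, 0.5]
grip_width: 0.0852
grasp_force: 0.0
```

Emit:
move_arm(
  moves=[
    [[0, -0.05, 0, 0, 0], [0, -0.11, 0, 0, 0], [0, -0.16, 0, 0, 0], [0, -0.2, 0, 0, 0], [0, -0.2, 0, 0, 0]],
  ],
)

```text
clock: 7.0
eef_pos: [0.4921, -0.2029, 0.1711]
tool_rot: [1.0, -0.008, -0.0, -0.01]
ft_force: [0.2, 0.8, 0.1]
grip_width: -0.0002
grasp_force: 0.0
```

Run:
```python
from h import *
o=monitor.get_obs();print(o["clock"],o["eef_pos"].round(4),o["ft_force"].round(2),o["grip_width"])
t=vision.camera("top");s=vision.camera("side");np.save("t1.npy",t,allow_pickle=True)
r=lambda a,w,h:cv2.resize(a,(w,h),interpolation=cv2.INTER_CUBIC)
cv2.imwrite("pics/p4.png",np.hstack([r(t["color"][160:235,165:265],800-300,375),r(s["color"][160:250,200:272],300,375)])[:,:,::-1])
```

```text
7.0 [ 0.4921 -0.2029  0.1711] [0.24 0.75 0.05] -0.00022487802667754415
```

View pics/p4.png

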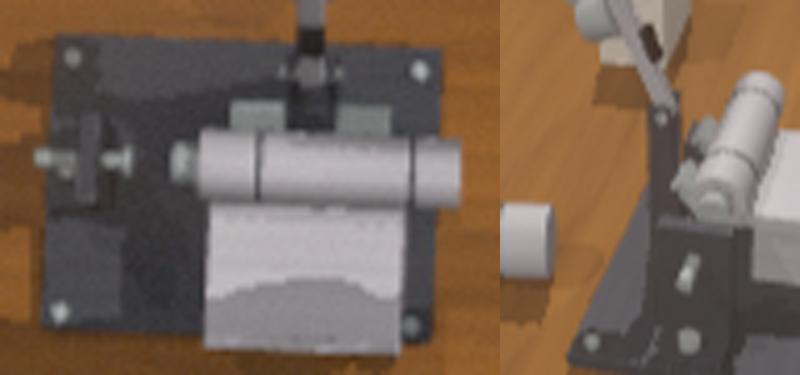

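The spindle sits seated in the vee, with its nose at crop (172,163), its tail at (461,174) and the screw tip at (132,158).

Run:
```python
from h import *
c=np.load("t1.npy",allow_pickle=True).item();z=np.load("fix.npz");Rm,t=z["Rm"],z["t"]
for n,uv in(("nose",(172,163)),("tail",(461,174)),("axis top edge",(330,137)),("axis bot",(330,204)),("screw",(132,158))):
    w=onz(c,(165+(uv[0]+.5)/5-.5,160+(uv[1]+.5)/5-.5),.0803);print(n,w.round(4),(Rm.T@(w[:2]-t)).round(4))
```

```text
nose [0.5525 0.0936 0.0803] [-0.0016  0.0765]
tail [ 0.5488 -0.0683  0.0803] [-0.0026 -0.0855]
axis top edge [0.5685 0.0054 0.0803] [ 0.0159 -0.0114]
axis bot [0.5309 0.0048 0.0803] [-0.0217 -0.0127]
screw [0.555  0.1161 0.0803] [0.0005 0.099 ]
```

Emit:
move_arm(
  moves=[
    [[0.02, 0.035, 0, 0, 0], [0.04, 0.07, 0, 0, 0], [0.0565, 0.098, 0, 0, 0], [0.0565, 0.098, -0.05, 0, 0], [0.0565, 0.098, -0.099, 0, 0]],
  ],
)

```text
clock: 7.72
eef_pos: [0.55, -0.1001, 0.072]
tool_rot: [1.0, -0.004, 0.001, -0.01]
ft_force: [0.7, -0.2, 0.3]
grip_width: 0.0003
grasp_force: 0.0
```

Emit:
move_arm(
  moves=[
    [[0, 0, 0, 0, 0], [0, 0, 0, 0, 0], [0, 0.005, 0, 0, 0], [0, 0.01, 0, 0, 0], [0, 0.012, 0, 0, 0]],
  ],
)

```text
clock: 8.35
eef_pos: [0.5502, -0.0902, 0.0733]
tool_rot: [1.0, -0.006, 0.001, -0.009]
ft_force: [-1.0, 0.4, 0.1]
grip_width: 0.0001
grasp_force: 0.0
```

Emit:
move_arm(
  moves=[
    [[0, 0.002, 0, 0, 0], [0, 0.004, 0, 0, 0], [0, 0.006, 0, 0, 0], [0, 0.008, 0, 0, 0], [0, 0.01, 0, 0, 0]],
  ],
)

```text
clock: 8.98
eef_pos: [0.5496, -0.0805, 0.0722]
tool_rot: [1.0, -0.006, -0.0, -0.01]
ft_force: [-0.4, -1.1, -0.4]
grip_width: 0.0
grasp_force: 1.4
```

Emit:
move_arm(
  moves=[
    [[0, 0.002, 0, 0, 0], [0, 0.004, 0, 0, 0], [0, 0.006, 0, 0, 0]],
  ],
)

```text
clock: 9.35
eef_pos: [0.5497, -0.075, 0.0723]
tool_rot: [1.0, -0.006, 0.0, -0.009]
ft_force: [0.7, -4.5, -1.3]
grip_width: 0.0001
grasp_force: 2.2
```

Emit:
move_arm(
  moves=[
    [[0, 0.002, 0, 0, 0], [0, 0.004, 0, 0, 0], [0, 0.006, 0, 0, 0], [0, 0.008, 0, 0, 0], [0, 0.009, 0, 0, 0]],
  ],
)

```text
clock: 9.98
eef_pos: [0.5498, -0.0655, 0.0724]
tool_rot: [1.0, -0.006, 0.0, -0.009]
ft_force: [0.4, -5.3, 0.2]
grip_width: -0.0002
grasp_force: 2.5
```

Emit:
move_arm(
  moves=[
    [[0, 0.001, 0, 0, 0], [0, 0.002, 0, 0, 0], [0, 0.003, 0, 0, 0]],
  ],
)

```text
clock: 10.35
eef_pos: [0.5498, -0.0627, 0.0725]
tool_rot: [1.0, -0.006, 0.0, -0.009]
ft_force: [0.9, -4.5, -0.1]
grip_width: 0.0002
grasp_force: 2.5
```

Drag is about 4.8 N. I aim for about −11 N total, so I creep in.

Emit:
move_arm(
  moves=[
    [[0, 0.0005, 0, 0, 0], [0, 0.001, 0, 0, 0]],
  ],
)

```text
clock: 10.6
eef_pos: [0.5498, -0.0617, 0.0725]
tool_rot: [1.0, -0.006, 0.0, -0.009]
ft_force: [1.0, -5.4, 0.5]
grip_width: 0.0001
grasp_force: 2.6
```

Emit:
move_arm(
  moves=[
    [[0, 0.0005, 0, 0, 0], [0, 0.001, 0, 0, 0]],
  ],
)

```text
clock: 10.85
eef_pos: [0.5498, -0.0607, 0.0724]
tool_rot: [1.0, -0.006, 0.0, -0.009]
ft_force: [0.8, -4.8, 0.0]
grip_width: 0.0001
grasp_force: 2.6
```

Emit:
move_arm(
  moves=[
    [[0, 0.0005, 0, 0, 0], [0, 0.001, 0, 0, 0]],
  ],
)

```text
clock: 11.1
eef_pos: [0.5498, -0.0597, 0.0725]
tool_rot: [1.0, -0.006, 0.0, -0.009]
ft_force: [0.1, -5.4, 0.5]
grip_width: 0.0002
grasp_force: 2.6
```

Emit:
move_arm(
  moves=[
    [[0, 0.0004, 0, 0, 0], [0, 0.0008, 0, 0, 0]],
  ],
)

```text
clock: 11.35
eef_pos: [0.5498, -0.0589, 0.0725]
tool_rot: [1.0, -0.006, 0.0, -0.009]
ft_force: [0.1, -4.5, 1.1]
grip_width: 0.0002
grasp_force: 2.6
```

Emit:
move_arm(
  moves=[
    [[0, 0.0004, 0, 0, 0], [0, 0.0008, 0, 0, 0]],
  ],
)

```text
clock: 11.6
eef_pos: [0.5498, -0.0582, 0.0725]
tool_rot: [1.0, -0.006, 0.0, -0.009]
ft_force: [0.5, -5.3, 0.1]
grip_width: 0.0001
grasp_force: 2.6
```

Emit:
move_arm(
  moves=[
    [[0, 0.0004, 0, 0, 0]],
  ],
)

```text
clock: 11.72
eef_pos: [0.5498, -0.0578, 0.0725]
tool_rot: [1.0, -0.006, 0.0, -0.009]
ft_force: [1.2, -5.5, 1.1]
grip_width: -0.0002
grasp_force: 2.6
```

Emit:
move_arm(
  moves=[
    [[0, 0.0004, 0, 0, 0], [0, 0.0008, 0, 0, 0]],
  ],
)

```text
clock: 11.98
eef_pos: [0.5499, -0.0571, 0.0725]
tool_rot: [1.0, -0.006, 0.0, -0.009]
ft_force: [1.3, -6.1, 0.3]
grip_width: -0.0002
grasp_force: 3.1
```

Emit:
move_arm(
  moves=[
    [[0, 0.0004, 0, 0, 0]],
  ],
)

```text
clock: 12.1
eef_pos: [0.5498, -0.057, 0.0725]
tool_rot: [1.0, -0.006, 0.0, -0.009]
ft_force: [1.0, -7.3, 1.2]
grip_width: -0.0001
grasp_force: 3.6
```

Emit:
move_arm(
  moves=[
    [[0, 0.0004, 0, 0, 0]],
  ],
)

```text
clock: 12.22
eef_pos: [0.5498, -0.057, 0.0725]
tool_rot: [1.0, -0.007, 0.0, -0.008]
ft_force: [0.2, -7.5, 1.0]
grip_width: -0.0001
grasp_force: 4.0
```

Emit:
move_arm(
  moves=[
    [[0, 0.0004, 0, 0, 0]],
  ],
)

```text
clock: 12.35
eef_pos: [0.5499, -0.057, 0.0726]
tool_rot: [1.0, -0.007, 0.0, -0.008]
ft_force: [0.7, -9.7, 0.9]
grip_width: -0.0003
grasp_force: 4.6
```

Emit:
move_arm(
  moves=[
    [[0, 0.0004, 0, 0, 0], [0, 0.0008, 0, 0, 0], [0, 0.0008, 0, 0, 0], [0, 0.0008, 0, 0, 0]],
  ],
)

```text
clock: 12.85
eef_pos: [0.5499, -0.057, 0.0726]
tool_rot: [1.0, -0.007, 0.0, -0.007]
ft_force: [-0.2, -10.4, 0.4]
grip_width: -0.0001
grasp_force: 5.3
```

Emit:
move_arm(
  moves=[
    [[0, 0, 0, 0, 0], [0, 0, 0, 0, 0], [0, 0, 0, 0, 0]],
  ],
)

```text
clock: 13.22
eef_pos: [0.5499, -0.057, 0.0726]
tool_rot: [1.0, -0.007, 0.0, -0.007]
ft_force: [-0.1, -10.5, 0.1]
grip_width: -0.0002
grasp_force: 5.3
```

Pressed at about 5.5 N net for over 0.7 s. I retreat, rise, and turn the tool for the handle.

Emit:
move_arm(
  moves=[
    [[0, -0.002, 0, 0, 0], [0, -0.01, 0, 0, 0], [0, -0.04, 0, 0, 0], [0, -0.06, 0.05, -10, 0], [0, -0.06, 0.11, -20, 20]],
  ],
)

```text
clock: 13.85
eef_pos: [0.5375, -0.1496, 0.1818]
tool_rot: [0.988, -0.15, 0.001, -0.027]
ft_force: [1.0, -1.8, 1.0]
grip_width: 0.0167
grasp_force: 0.0
```

Emit:
move_arm(
  moves=[
    [[0, 0, 0.05, -10, 100], [0, 0, 0.09, -20, 100], [0, 0, 0.09, -30, 100], [0, 0, 0.09, -40, 100], [0, 0, 0.09, -50, 100]],
  ],
)

```text
clock: 14.48
eef_pos: [0.4572, -0.2644, 0.2726]
tool_rot: [0.943, -0.316, 0.021, -0.104]
ft_force: [-0.3, -0.2, -0.2]
grip_width: 0.0858
grasp_force: 0.0
```

Emit:
move_arm(
  moves=[
    [[0, 0, 0, -10, 100], [0, 0, 0, -20, 100], [0, 0, 0, -20, 100], [0, 0, 0, -20, 100]],
  ],
)

```text
clock: 14.98
eef_pos: [0.3729, -0.333, 0.273]
tool_rot: [0.894, -0.428, 0.045, -0.127]
ft_force: [0.9, 0.4, 0.8]
grip_width: 0.0853
grasp_force: 0.0
```

Run:
```python
from h import *
o=monitor.get_obs();print(o["joint_pos"].round(3),o["eef_pos"],R.from_quat(o["tool_rot"]).as_matrix().round(3))
```

```text
[-0.89   0.239  0.083  1.443  0.268  3.14 ] [ 0.37292976 -0.33299086  0.27298742] [[ 0.63  -0.754  0.189]
 [-0.776 -0.602  0.188]
 [-0.028 -0.265 -0.964]]
```

Joint 6 is at its limit, so I turn the other way. The half turn is an equivalent grasp.

Emit:
move_arm(
  moves=[
    [[0, 0, 0, 10, 100], [0, 0, 0, 20, 100], [0, 0, 0, 30, 100], [0, 0, 0, 40, 100], [0, 0, 0, 50, 100]],
  ],
)

```text
clock: 15.6
eef_pos: [0.3746, -0.3323, 0.2729]
tool_rot: [0.991, -0.005, -0.013, -0.134]
ft_force: [0.0, 0.1, -0.1]
grip_width: 0.085
grasp_force: 0.0
```

Emit:
move_arm(
  moves=[
    [[0, 0, 0, 10, 100], [0, 0, 0, 20, 100], [0, 0, 0, 30, 100], [0, 0, 0, 40, 100], [0, 0, 0, 50, 100]],
  ],
)

```text
clock: 16.23
eef_pos: [0.3748, -0.3322, 0.2727]
tool_rot: [0.9, 0.414, -0.068, -0.116]
ft_force: [0.4, -0.1, 0.6]
grip_width: 0.0856
grasp_force: 0.0
```

Emit:
move_arm(
  moves=[
    [[0, 0, 0, 10, 100], [0, 0, 0, 20, 100], [0, 0, 0, 30, 100], [0, 0, 0, 40, 100], [0, 0, 0, 50, 100]],
  ],
)

```text
clock: 16.85
eef_pos: [0.3747, -0.3319, 0.2727]
tool_rot: [0.641, 0.756, -0.11, -0.076]
ft_force: [0.7, -0.8, -1.1]
grip_width: 0.0858
grasp_force: 0.0
```

Joint 6 left a 15° tilt about the tool's x axis, which would be parallel to the bar. I check how high the weight stands to see whether that tilt is harmless.

Run:
```python
from h import *
c=np.load("top.npy",allow_pickle=True).item();z=np.load("fix.npz");Rm,t=z["Rm"],z["t"]-[.002,0]
q=1.95
for uv in((375,45),(375,52),(375,120)):
    e,d=ray(c,(165+(uv[0]+.5)/6-.5,140+(uv[1]+.5)/6-.5))
    # in fixture x,z ; arm coords: a along arm from hinge, n along upper normal
    for a in(.094,.078,.062):
        A=np.array([-np.cos(q),np.sin(q)]);N=np.array([np.sin(q),np.cos(q)])
        # find point on ray with along-arm coordinate a
        f=lambda s:(lambda P:np.array([ (Rm.T@(P[:2]-t))[0]-.05,P[2]-.112]))(e+d*s)
        f0,f1=f(0),f(1);s=(a-f0@A)/((f1-f0)@A);print(uv,a,"n=",(f(s)@N*1e3).round(1))
o=monitor.get_obs();print(o["joint_pos"].round(3))
```

```text
(375, 45) 0.094 n= 28.5
(375, 45) 0.078 n= 38.5
(375, 45) 0.062 n= 48.5
(375, 52) 0.094 n= 25.0
(375, 52) 0.078 n= 34.9
(375, 52) 0.062 n= 44.8
(375, 120) 0.094 n= -8.8
(375, 120) 0.078 n= 0.5
(375, 120) 0.062 n= 9.9
[-0.603  0.367  0.255  1.635 -0.203  0.822]
```

The weight stands about 28 mm above the arm axis, and the tilted gripper body clears it by about 13 mm, so the tilt is fine. I go above the handle.

Emit:
move_arm(
  moves=[
    [[0.04, 0.045, 0.01, -5, 100], [0.08, 0.09, 0.01, -10.5, 100], [0.12, 0.135, 0.01, -10.5, 100], [0.16, 0.18, 0.01, -10.5, 100], [0.19, 0.22, 0.01, -10.5, 100]],
  ],
)

```text
clock: 17.48
eef_pos: [0.5654, -0.1097, 0.2825]
tool_rot: [0.709, 0.692, -0.102, -0.086]
ft_force: [0.5, -0.1, 0.1]
grip_width: 0.0857
grasp_force: 0.0
```

Emit:
move_arm(
  moves=[
    [[0.03, 0.03, 0, 0, 100], [0.06, 0.06, 0, 0, 100], [0.09, 0.09, 0, 0, 100], [0.09, 0.09, 0, 0, 100], [0.09, 0.09, 0, 0, 100]],
  ],
)

```text
clock: 18.1
eef_pos: [0.6518, -0.0221, 0.2811]
tool_rot: [0.71, 0.692, -0.103, -0.086]
ft_force: [-0.1, -0.4, 0.3]
grip_width: 0.0854
grasp_force: 0.0
```

Run:
```python
from h import *
o=monitor.get_obs();M=R.from_quat(o["tool_rot"]).as_matrix();p=o["eef_pos"];print(o["clock"],o["joint_pos"].round(3),p.round(4));print(M.round(3))
c=vision.camera("wrist");s=vision.camera("side")
H=np.array(c["hand_eye"]);W=np.eye(4);W[:3,:3]=M;W[:3,3]=p;C=W@H
cc=dict(camera_matrix=c["camera_matrix"],eye=C[:3,3],attitude=C[:3,:3]);np.save("wc.npy",dict(cc,color=c["color"]),allow_pickle=True)
for n,P in(("bar mid",(.6446,.0155,.2235)),("bar -y end",(.6436,-.0465,.2235)),("bar +y",(.6456,.0775,.2235)),("grip",(.644,-.0225,.2235))): print(n,proj(cc,P).round(1))
r=lambda a,w,h:cv2.resize(a,(w,h),interpolation=cv2.INTER_CUBIC)
cv2.imwrite("pics/p5.png",np.hstack([c["color"],r(s["color"][100:228,180:276],288,384)])[:,:,::-1])
```

```text
18.1 [-0.022  0.909  1.22   2.15  -0.026  1.578] [ 0.6518 -0.0221  0.2811]
[[ 0.022  0.964 -0.265]
 [ 0.999 -0.028 -0.02 ]
 [-0.027 -0.264 -0.964]]
bar mid [264.9 164.1]
bar -y end [265.  247.4]
bar +y [264.8  61. ]
grip [265.  217.2]
```

View pics/p5.png

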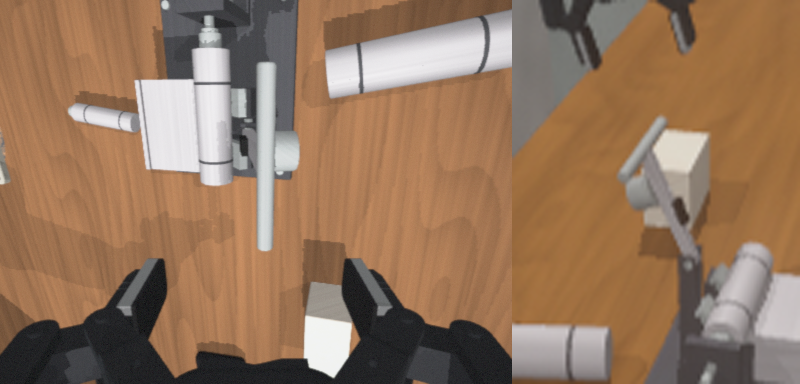

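The bar runs in the wrist view from (265,63) to (265,248), matching my prediction within 2 px. It is centred between the fingers, and I descend in steps.

Emit:
move_arm(
  moves=[
    [[-0.003, 0, -0.02, 0, 100], [-0.007, 0, -0.04, 0, 100], [-0.007, 0, -0.04, 0, 100], [-0.007, 0, -0.04, 0, 100]],
  ],
)

```text
clock: 18.7
eef_pos: [0.645, -0.0237, 0.2442]
tool_rot: [0.711, 0.691, -0.101, -0.084]
ft_force: [-0.2, -0.3, 1.0]
grip_width: 0.0856
grasp_force: 0.0
```

```bash
cat > st.py <<'E'
from h import *
o=monitor.get_obs();M=R.from_quat(o["tool_rot"]).as_matrix();p=o["eef_pos"]
print(o["clock"],o["joint_pos"].round(3),"tcp",p.round(4),"grasp",(p-.019*M[:,2]).round(4),"z",M[:,2].round(3),"x",M[:,0].round(3),o["ft_force"].round(1),o["grip_width"].round(4),o["grasp_force"])
E
python3 st.py
```

```text
Traceback (most recent call last):
  File "st.py", line 3, in <module>
    print(o["clock"],o["joint_pos"].round(3),"tcp",p.round(4),"grasp",(p-.019*M[:,2]).round(4),"z",M[:,2].round(3),"x",M[:,0].round(3),o["ft_force"].round(1),o["grip_width"].round(4),o["grasp_force"])
                                                                                                                                                              ^^^^^^^^^^^^^^^^^^^^^
AttributeError: 'float' object has no attribute 'round'
```

Emit:
move_arm(
  moves=[
    [[-0.003, 0, -0.02, 0, 100], [-0.006, 0, -0.039, 0, 100], [-0.006, 0, -0.039, 0, 100], [-0.006, 0, -0.039, 0, 100]],
  ],
)

```text
clock: 19.2
eef_pos: [0.64, -0.0232, 0.2045]
tool_rot: [0.711, 0.691, -0.101, -0.084]
ft_force: [-0.6, 0.5, 0.5]
grip_width: 0.0853
grasp_force: 0.0
```

```bash
sed -i 's/o\["grip_width"\].round(4)/o["grip_width"]/' st.py && python3 st.py
```

```text
19.2 [-0.024  0.801  0.809  1.842 -0.026  1.578] tcp [ 0.64   -0.0232  0.2045] grasp [ 0.6449 -0.0228  0.2228] z [-0.26  -0.02  -0.965] x [ 0.024  0.999 -0.027] [-0.6  0.5  0.5] 0.08528004459793273 0.0
```

Right on target. I close.

Emit:
move_arm(
  moves=[
    [[0, 0, 0, 0, 30], [0, 0, 0, 0, 12], [0, 0, 0, 0, 5], [0, 0, 0, 0, 0], [0, 0, 0, 0, 0]],
  ],
)

```text
clock: 19.82
eef_pos: [0.6383, -0.023, 0.2033]
tool_rot: [0.71, 0.691, -0.103, -0.086]
ft_force: [-4.1, 0.4, 2.8]
grip_width: 0.01
grasp_force: 58.4
```

```bash
python3 st.py; python3 -c "
import numpy as np
# arc offsets (fixture x ~ world x), from q=1.95
q0=1.95
for q in np.r_[1.95:0:-.15,0.05,0,-.03]:
    print(round(q,2),(120*np.array([np.cos(q0)-np.cos(q),np.sin(q)-np.sin(q0)])).round(1))"
```

```text
19.825 [-0.023  0.801  0.805  1.842 -0.026  1.578] tcp [ 0.6383 -0.023   0.2033] grasp [ 0.6433 -0.0226  0.2216] z [-0.264 -0.02  -0.964] x [ 0.023  0.999 -0.027] [-4.1  0.4  2.8] 0.009952851088703812 58.427390456199646
1.95 [0. 0.]
1.8 [-17.2   5.4]
1.65 [-34.9   8.1]
1.5 [-52.9   8.2]
1.35 [-70.7   5.6]
1.2 [-87.9   0.4]
1.05 [-104.1   -7.4]
0.9 [-119.   -17.5]
0.75 [-132.2  -29.7]
0.6 [-143.5  -43.7]
0.45 [-152.5  -59.3]
0.3 [-159.1  -76. ]
0.15 [-163.1  -93.5]
0.05 [-164.3 -105.5]
0.0 [-164.4 -111.5]
-0.03 [-164.4 -115.1]
```

Emit:
move_arm(
  moves=[
    [[-0.008, 0, 0.003, 0, 0], [-0.017, 0, 0.0055, 0, 0], [-0.026, 0, 0.007, 0, 0], [-0.035, 0.001, 0.008, 0, 0]],
  ],
)

```text
clock: 20.32
eef_pos: [0.6064, -0.0222, 0.2121]
tool_rot: [0.711, 0.692, -0.099, -0.082]
ft_force: [6.1, -1.4, 1.8]
grip_width: 0.0098
grasp_force: 59.2
```

Emit:
move_arm(
  moves=[
    [[-0.009, 0, 0.0005, 0, 0], [-0.018, 0, 0, 0, 0], [-0.027, 0, -0.0005, 0, 0], [-0.036, 0.001, -0.0025, 0, 0]],
  ],
)

```text
clock: 20.82
eef_pos: [0.5698, -0.0214, 0.2101]
tool_rot: [0.711, 0.692, -0.1, -0.082]
ft_force: [-0.3, -2.2, 4.8]
grip_width: 0.0099
grasp_force: 61.9
```

```bash
python3 st.py
```

```text
20.825 [-0.023  0.614  0.485  1.7   -0.027  1.579] tcp [ 0.5698 -0.0214  0.2101] grasp [ 0.5747 -0.021   0.2284] z [-0.256 -0.021 -0.967] x [ 0.024  0.999 -0.028] [-0.3 -2.2  4.8] 0.00990704826414171 61.94500207901001
```

Emit:
move_arm(
  moves=[
    [[-0.0085, 0, -0.0025, 0, 0], [-0.017, 0, -0.005, 0, 0], [-0.0255, 0, -0.009, 0, 0], [-0.0335, 0.001, -0.013, 0, 0]],
  ],
)

```text
clock: 21.32
eef_pos: [0.5351, -0.0205, 0.1957]
tool_rot: [0.71, 0.691, -0.101, -0.084]
ft_force: [4.7, -3.0, -5.2]
grip_width: 0.0102
grasp_force: 63.4
```

Emit:
move_arm(
  moves=[
    [[-0.0075, 0, -0.005, 0, 0], [-0.015, 0, -0.01, 0, 0], [-0.022, 0, -0.016, 0, 0], [-0.028, 0.001, -0.022, 0, 0]],
  ],
)

```text
clock: 21.82
eef_pos: [0.5061, -0.0199, 0.1728]
tool_rot: [0.71, 0.691, -0.103, -0.084]
ft_force: [2.9, -5.6, 2.1]
grip_width: 0.0102
grasp_force: 64.2
```

```bash
python3 st.py
```

```text
21.825 [-0.022  0.501  0.196  1.531 -0.028  1.58 ] tcp [ 0.5061 -0.0199  0.1728] grasp [ 0.5111 -0.0194  0.1911] z [-0.263 -0.022 -0.965] x [ 0.024  0.999 -0.029] [ 2.9 -5.6  2.1] 0.010173851730709088 64.1529893875122
```

Emit:
move_arm(
  moves=[
    [[-0.0077, -0.0005, -0.0092, 0, 0], [-0.0145, -0.001, -0.0191, 0, 0], [-0.0203, -0.001, -0.0296, 0, 0], [-0.0249, -0.001, -0.0407, 0, 0], [-0.0249, -0.001, -0.0407, 0, 0]],
  ],
)

```text
clock: 22.45
eef_pos: [0.4808, -0.0193, 0.1311]
tool_rot: [0.71, 0.691, -0.102, -0.086]
ft_force: [2.5, 2.1, -3.2]
grip_width: 0.01
grasp_force: 67.6
```

```bash
python3 st.py
```

```text
22.45 [-0.024  0.483  0.053  1.408 -0.025  1.577] tcp [ 0.4808 -0.0193  0.1311] grasp [ 0.4858 -0.019   0.1494] z [-0.265 -0.019 -0.964] x [ 0.023  0.999 -0.026] [ 2.5  2.1 -3.2] 0.01003316999636997 67.6283597946167
```

Emit:
move_arm(
  moves=[
    [[-0.0015, 0, -0.006, 0, 0], [-0.003, 0, -0.012, 0, 0], [-0.004, 0, -0.018, 0, 0], [-0.005, 0, -0.024, 0, 0], [-0.0055, 0, -0.03, 0, 0]],
  ],
)

```text
clock: 23.08
eef_pos: [0.4735, -0.0192, 0.1025]
tool_rot: [0.71, 0.691, -0.103, -0.088]
ft_force: [-4.5, 4.0, -0.8]
grip_width: 0.0101
grasp_force: 69.8
```

Emit:
move_arm(
  moves=[
    [[0, 0, 0, 0, 0], [0, 0, -0.002, 0, 0]],
  ],
)

```text
clock: 23.32
eef_pos: [0.4732, -0.0192, 0.1001]
tool_rot: [0.71, 0.691, -0.104, -0.088]
ft_force: [-5.9, 5.5, 0.5]
grip_width: 0.0099
grasp_force: 69.9
```

Emit:
move_arm(
  moves=[
    [[0, 0, -0.001, 0, 0], [0, 0, -0.002, 0, 0]],
  ],
)

```text
clock: 23.58
eef_pos: [0.4731, -0.0192, 0.0981]
tool_rot: [0.71, 0.691, -0.104, -0.088]
ft_force: [-5.5, 4.7, 0.2]
grip_width: 0.0099
grasp_force: 69.9
```

```bash
python3 st.py
```

```text
23.575 [-0.024  0.502 -0.011  1.33  -0.025  1.577] tcp [ 0.4731 -0.0192  0.0981] grasp [ 0.4782 -0.0188  0.1164] z [-0.269 -0.019 -0.963] x [ 0.023  0.999 -0.026] [-5.5  4.7  0.2] 0.009924668888361108 69.90437865257263
```

Emit:
move_arm(
  moves=[
    [[0, 0, -0.001, 0, 0], [0, 0, -0.002, 0, 0]],
  ],
)

```text
clock: 23.82
eef_pos: [0.4729, -0.0192, 0.0963]
tool_rot: [0.71, 0.691, -0.104, -0.088]
ft_force: [-6.4, 4.5, 1.0]
grip_width: 0.0096
grasp_force: 70.0
```

Emit:
move_arm(
  moves=[
    [[0, 0, -0.001, 0, 0], [0, 0, -0.001, 0, 0]],
  ],
)

```text
clock: 24.08
eef_pos: [0.4729, -0.0191, 0.0952]
tool_rot: [0.71, 0.691, -0.104, -0.088]
ft_force: [-6.3, 5.5, 0.0]
grip_width: 0.01
grasp_force: 70.0
```

Emit:
move_arm(
  moves=[
    [[0, 0, -0.0007, 0, 0], [0, 0, -0.0007, 0, 0]],
  ],
)

```text
clock: 24.32
eef_pos: [0.4728, -0.0191, 0.0946]
tool_rot: [0.71, 0.691, -0.104, -0.088]
ft_force: [-7.1, 5.2, 0.7]
grip_width: 0.0102
grasp_force: 70.0
```

Emit:
move_arm(
  moves=[
    [[0, 0, -0.0007, 0, 0], [0, 0, -0.0007, 0, 0]],
  ],
)

```text
clock: 24.58
eef_pos: [0.4728, -0.0191, 0.0939]
tool_rot: [0.71, 0.691, -0.104, -0.088]
ft_force: [-7.0, 4.6, 1.5]
grip_width: 0.01
grasp_force: 70.0
```

Emit:
move_arm(
  moves=[
    [[0, 0, -0.0007, 0, 0], [0, 0, -0.0007, 0, 0]],
  ],
)

```text
clock: 24.82
eef_pos: [0.4728, -0.0191, 0.0933]
tool_rot: [0.71, 0.691, -0.104, -0.088]
ft_force: [-6.7, 4.0, 1.6]
grip_width: 0.0101
grasp_force: 70.0
```

Emit:
move_arm(
  moves=[
    [[0, 0, -0.0007, 0, 0], [0, 0, -0.0007, 0, 0]],
  ],
)

```text
clock: 25.08
eef_pos: [0.4727, -0.0192, 0.0926]
tool_rot: [0.71, 0.691, -0.104, -0.088]
ft_force: [-7.1, 4.7, 1.2]
grip_width: 0.0102
grasp_force: 70.0
```

Emit:
move_arm(
  moves=[
    [[0, 0, -0.0007, 0, 0], [0, 0, -0.0007, 0, 0]],
  ],
)

```text
clock: 25.32
eef_pos: [0.4727, -0.0191, 0.092]
tool_rot: [0.71, 0.691, -0.104, -0.088]
ft_force: [-6.1, 5.3, 0.9]
grip_width: 0.0098
grasp_force: 70.0
```

```bash
python3 st.py
python3 - <<'E'
from h import *
o=monitor.get_obs()
c=vision.camera("wrist");s=vision.camera("side")
r=lambda a,w,h:cv2.resize(a,(w,h),interpolation=cv2.INTER_CUBIC)
cv2.imwrite("pics/p6.png",np.hstack([r(c["color"],400,300),r(s["color"][150:240,210:318],360,300)])[:,:,::-1])
E
```

```text
25.325 [-0.024  0.508 -0.02   1.316 -0.025  1.577] tcp [ 0.4727 -0.0191  0.092 ] grasp [ 0.4778 -0.0188  0.1103] z [-0.27  -0.019 -0.963] x [ 0.023  0.999 -0.026] [-6.1  5.3  0.9] 0.009837028256643881 70.03465175628662
```

View pics/p6.png

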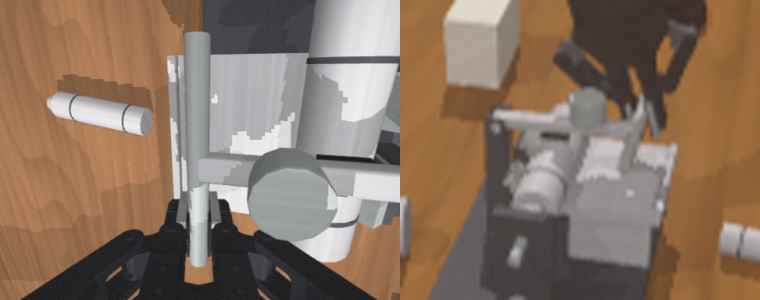

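The wrist view shows the arm nearly level, with the bar held in the fingers and the pad almost on the spindle. I keep easing down.

Emit:
move_arm(
  moves=[
    [[0, 0, -0.0007, 0, 0], [0, 0, -0.0007, 0, 0]],
  ],
)

```text
clock: 25.68
eef_pos: [0.4727, -0.0192, 0.0913]
tool_rot: [0.71, 0.691, -0.104, -0.088]
ft_force: [-6.9, 5.6, 1.7]
grip_width: 0.0102
grasp_force: 70.1
```

Emit:
move_arm(
  moves=[
    [[0, 0, -0.0007, 0, 0], [0, 0, -0.0007, 0, 0]],
  ],
)

```text
clock: 25.92
eef_pos: [0.4726, -0.0191, 0.0906]
tool_rot: [0.71, 0.691, -0.104, -0.088]
ft_force: [-7.3, 4.3, 2.3]
grip_width: 0.0101
grasp_force: 70.1
```

Emit:
move_arm(
  moves=[
    [[0, 0, -0.0007, 0, 0], [0, 0, -0.0007, 0, 0]],
  ],
)

```text
clock: 26.18
eef_pos: [0.4726, -0.0191, 0.0899]
tool_rot: [0.71, 0.691, -0.104, -0.088]
ft_force: [-7.6, 5.1, 1.9]
grip_width: 0.0098
grasp_force: 70.1
```

Emit:
move_arm(
  moves=[
    [[0, 0, -0.001, 0, 0], [0, 0, -0.001, 0, 0]],
  ],
)

```text
clock: 26.42
eef_pos: [0.4723, -0.0191, 0.0882]
tool_rot: [0.71, 0.691, -0.104, -0.089]
ft_force: [-6.2, 4.3, -2.4]
grip_width: 0.0099
grasp_force: 70.7
```

Emit:
move_arm(
  moves=[
    [[0, 0, -0.001, 0, 0], [0, 0, -0.001, 0, 0]],
  ],
)

```text
clock: 26.68
eef_pos: [0.4723, -0.0191, 0.0871]
tool_rot: [0.71, 0.691, -0.104, -0.089]
ft_force: [-6.7, 4.3, -3.0]
grip_width: 0.01
grasp_force: 70.7
```

Emit:
move_arm(
  moves=[
    [[0, 0, -0.001, 0, 0], [0, 0, -0.001, 0, 0]],
  ],
)

```text
clock: 26.92
eef_pos: [0.4723, -0.0191, 0.0861]
tool_rot: [0.71, 0.691, -0.104, -0.089]
ft_force: [-6.3, 5.1, -1.5]
grip_width: 0.0096
grasp_force: 70.7
```

Emit:
move_arm(
  moves=[
    [[0, 0, -0.001, 0, 0], [0, 0, -0.001, 0, 0]],
  ],
)

```text
clock: 27.18
eef_pos: [0.4723, -0.0191, 0.0858]
tool_rot: [0.71, 0.691, -0.104, -0.089]
ft_force: [-6.7, 5.5, 1.4]
grip_width: 0.0099
grasp_force: 71.0
```

```bash
python3 st.py
python3 - <<'E'
from h import *
o=monitor.get_obs();print(o["ft_torque"],o["tau"].round(2))
c=vision.camera("wrist");s=vision.camera("side")
r=lambda a,w,h:cv2.resize(a,(w,h),interpolation=cv2.INTER_CUBIC)
# crop of side: arm between hinge and handle
cv2.imwrite("pics/p7.png",np.hstack([r(c["color"][:,190:512],320,382),r(s["color"][170:225,228:296],472,382)])[:,:,::-1])
z=np.load("fix.npz");Rm,t=z["Rm"],z["t"]-[.002,0]
for n,p in (("hinge",(.05,0,.112)),("bar+y q0",(-.07,.062,.112)),("bar-mid q0",(-.07,0,.112)),("bar+y q.08",(-.07,.062,.1216)),("spindle nosebodyend top",(0,.065,.1003))):
    u=proj(s,[*(Rm@p[:2]+t),p[2]]);print(n,((u-[228,170])*6.94+[320,0]).round(0))
E
```

```text
27.175 [-0.024  0.514 -0.027  1.303 -0.025  1.577] tcp [ 0.4723 -0.0191  0.0858] grasp [ 0.4775 -0.0188  0.1041] z [-0.271 -0.019 -0.962] x [ 0.023  0.999 -0.026] [-6.7  5.5  1.4] 0.009884833930299129 71.0373866558075
[ 1.0125364   0.99142719 -0.20914192] [ -2.39 -44.89  23.79  -0.65  -1.46   0.07]
hinge [402. 104.]
bar+y q0 [661. 220.]
bar-mid q0 [685. 138.]
bar+y q.08 [662. 200.]
spindle nosebodyend top [484. 227.]
```

View pics/p7.png

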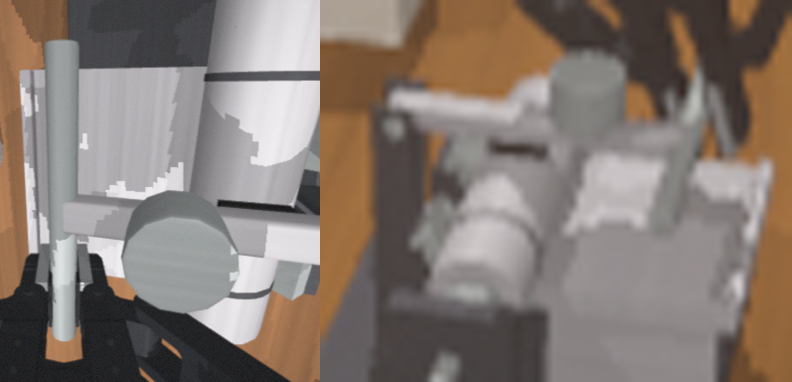

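The spindle is seated with its nose at the stop. The bar's +y end in the side view is at about (668,215), against a level prediction of (661,220). A downward step was resisted (force +3 N), so the pad is resting. I release gently.

Emit:
move_arm(
  moves=[
    [[0, 0, 0, 0, 18], [0, 0, 0, 0, 25], [0, 0, 0, 0, 35], [0, 0, 0, 0, 42], [0, 0, 0, 0, 42]],
  ],
)

```text
clock: 27.9
eef_pos: [0.4766, -0.0202, 0.0861]
tool_rot: [0.71, 0.691, -0.102, -0.085]
ft_force: [-0.3, 0.7, 0.3]
grip_width: 0.0359
grasp_force: 0.0
```

```bash
python3 st.py
```

```text
27.9 [-0.025  0.514 -0.023  1.298 -0.027  1.577] tcp [ 0.4766 -0.0202  0.0861] grasp [ 0.4816 -0.0198  0.1045] z [-0.262 -0.02  -0.965] x [ 0.024  0.999 -0.028] [-0.3  0.7  0.3] 0.03586975610637814 0.0
```

Emit:
move_arm(
  moves=[
    [[0.002, 0, 0.01, 0, 42], [0.005, 0, 0.02, 0, 42], [0.01, 0, 0.04, 0, 42], [0.01, 0, 0.08, 0, 42], [0.01, 0, 0.13, 0, 42]],
  ],
)

```text
clock: 28.52
eef_pos: [0.4861, -0.02, 0.2173]
tool_rot: [0.71, 0.691, -0.102, -0.085]
ft_force: [0.4, 0.2, 0.2]
grip_width: 0.0355
grasp_force: 0.0
```

Emit:
move_arm(
  moves=[
    [[-0.03, -0.04, 0, 0, 42], [-0.06, -0.08, 0, 0, 42], [-0.08, -0.12, 0, 0, 42], [-0.1, -0.16, 0, 0, 42], [-0.1, -0.16, 0, 0, 42]],
  ],
)

```text
clock: 29.15
eef_pos: [0.3854, -0.182, 0.2171]
tool_rot: [0.712, 0.69, -0.102, -0.084]
ft_force: [-0.0, -0.2, 0.1]
grip_width: 0.0356
grasp_force: 0.0
```

Run:
```python
from h import *
o=monitor.get_obs();print(o["clock"],o["eef_pos"],o["ft_force"])
t=vision.camera("top");s=vision.camera("side");np.save("t2.npy",t,allow_pickle=True);np.save("s2.npy",s,allow_pickle=True)
z=np.load("fix.npz");Rm,tt=z["Rm"],z["t"]-[.002,0]
r=lambda a,w,h:cv2.resize(a,(w,h),interpolation=cv2.INTER_CUBIC)
for n,p in (("bar+y",(-.07,.062,.112)),("bar-y",(-.07,-.062,.112)),("nose",(0,.0985,.0803)),("tail",(0,-.0615,.0803))):
    P=[*(Rm@p[:2]+tt),p[2]];print(n,"top",((proj(t,P)-[165,140])*5).round(0),"side",((proj(s,P)-[215,160])*300/80+[500,0]).round(0))
cv2.imwrite("pics/p8.png",np.hstack([r(t["color"][140:240,165:265],500,500),r(s["color"][160:294,215:295],300,500)])[:,:,::-1])
```

```text
29.15 [ 0.38544367 -0.18204725  0.21712983] [-0.01193946 -0.17194173  0.07948939]
bar+y top [187. 386.] side [733. 156.]
bar-y top [415. 393.] side [757.  72.]
nose top [131. 261.] side [627. 209.]
tail top [416. 270.] side [671.  96.]
```

Run:
```python
from h import *
z=np.load("fix.npz");Rm,tt=z["Rm"],z["t"]-[.002,0]
c=np.load("t2.npy",allow_pickle=True).item();g=cv2.cvtColor(c["color"],cv2.COLOR_RGB2HSV)
print("tail row sat",g[191:197,240:256,1].tolist()[::2]); print("bar col v, col 195", g[208:228,195,:].tolist())
c1=np.load("t1.npy",allow_pickle=True).item();g1=cv2.cvtColor(c1["color"],cv2.COLOR_RGB2HSV)
print("before tail sat",g1[193,245:264,1].tolist())
print("now nose V",g[192,184:206,2].tolist());print("before nose V",g1[192,184:206,2].tolist())
```

```text
tail row sat [[11, 9, 11, 7, 7, 9, 9, 6, 10, 13, 20, 20, 38, 158, 173, 176], [9, 8, 7, 8, 8, 6, 8, 6, 9, 14, 17, 19, 93, 162, 178, 175], [10, 7, 10, 8, 10, 8, 8, 6, 9, 15, 20, 13, 93, 168, 174, 173]]
bar col v, col 195 [[165, 19, 54], [165, 9, 56], [150, 9, 56], [150, 10, 53], [110, 14, 55], [150, 10, 52], [120, 5, 51], [135, 10, 51], [150, 15, 51], [120, 15, 52], [120, 15, 51], [113, 20, 52], [130, 14, 53], [128, 18, 58], [105, 26, 60], [135, 16, 62], [110, 12, 63], [113, 18, 58], [0, 60, 64], [15, 166, 77]]
before tail sat [8, 10, 7, 10, 10, 10, 8, 7, 10, 8, 8, 7, 97, 169, 167, 173, 175, 171, 176]
now nose V [70, 98, 134, 141, 142, 135, 136, 155, 158, 143, 124, 121, 176, 183, 184, 182, 186, 185, 184, 184, 187, 187]
before nose V [69, 97, 134, 143, 140, 138, 151, 99, 68, 61, 61, 60, 62, 60, 60, 122, 154, 160, 130, 122, 137, 177]
```

```bash
python3 -c "
from workcell import job
print(job.job_done())"
```

```text
the job is handed in; nothing more can be done
None
```

I handed the job in after about 29 s of robot time: the spindle was rolled into the vee, pressed on the stop screw with about 5.5 N, and the hold-down arm lowered softly onto it. The last images show the nose against the screw, but I did not measure the arm's angle after letting go of the handle, and the hand-in returned no verdict.

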